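Fit the quick-change camera arm to the specimen-photo stand

TASK

The camera arm of the specimen-photo stand lies on the lab counter the wrong way up. Roll it over the counter one flat at a time until the face with the milled slot is on top and let it rest there; then pick it up, tip the nose of its round spigot edge-first into the mouth of the stand's bore with the arm clearly tilted (about ten degrees), straighten it and slide it fully home with the slotted face still up. Finally turn the black T-handle on the head a quarter turn clockwise to its stop so that its plunger locks the arm, and leave everything else where it is.

Things in the scene. Friction and masses are not known exactly. Their poses are not given: they have to be found in the camera images.
- bar_middle (a point): Centre of the camera arm's aluminium hexagonal bar: 34 mm across flats, 39 across corners, 110 mm long; 17 mm above the counter when lying. A round spigot stands out of one end, a camera stud (13 mm long, 18 mm rubber washer) of the other. 0.29 to 0.43 kg, centre of mass about 8 mm from here towards the spigot. Axes: x along the bar to the spigot, z out of the slotted flat.
- bar_slot (a point): Middle of the marked flat of the hexagonal bar, 17 mm from bar_middle, same axes (z out of this flat). The flat is 19.6 mm wide and has a milled slot 86 mm long and 9 mm wide, with a round dimple by its stud end. At the start it faces the robot and downwards, 120 degrees (two flats) from the top; two rolls of the arm away from the robot, 19.6 mm of travel each, bring it up.
- spigot_nose (a point): Centre of the spigot's nose face, 107 mm from bar_middle along the arm's x, same axes. The steel spigot is 24 mm in diameter and 52 mm long, with a 3 mm chamfer round the nose. On the side of the slotted flat it has a notch for the locking plunger, 14 mm long and 5 mm deep, its middle 26 mm from the hexagonal bar's end.
- socket_mouth (a point): Mouth centre of the level bore in the stand's white head, 125 mm above the counter; x into the bore, z up. Bore 25.5 mm wide, 58 deep; head 54 x 54 x 64 mm on a 40 mm pillar, fixed. Home: the hexagonal bar's end against the head's face, bar_middle 55 mm before this point. Grey base board below, 16 mm thick, 150 mm wide, from 98 mm before the mouth to 82 mm behind it.
- clamp (a joint): Angle (rad) of the black T-handle on top of the head: 0 open (bar across the bore), 1.571 locked at its stop (bar along the bore); starts at 0 to 0.2. Grows as it is turned clockwise seen from above, stays where left (friction 0.06 N m). It lowers a steel plunger 5 mm into the bore 26 mm behind the mouth, into the notch of an arm that is home with its slot up.
- clamp_grip (a point): Middle of the T-handle's bar, on the turning axis: bar 64 mm long, 13 mm wide, 18 mm high, its middle 54 mm above the bore's axis and 27 mm above the head's top face; a 12 mm hub is below it. Its y axis runs along the bar, its z axis up.
- petri_dish: A clear dish, 64 mm across and 13 mm high, loose on the stand's base board; origin at the centre of its underside. Leave alone.
- slide_box: A grey slide box, 75 x 155 x 30 mm, on the counter; origin at the centre of its underside. Leave alone.
- reagent_bottle: An amber bottle, 56 mm across and 115 mm high; origin at the centre of its underside. Leave alone.
- specimen_jar: A white jar, 58 mm across and 65 mm high; origin at the centre of its underside. Leave alone.
- wash_bottle: A white bottle, 68 mm across and 150 mm high; origin at the centre of its underside. Leave alone.
- tube_rack: A white rack of stoppered tubes, 70 x 180 mm and 100 mm high; origin at the centre of its underside. Leave alone.
- staining_tray: An open steel tray, 110 x 160 x 28 mm; origin at the centre of its underside. Leave alone.
- beaker: A glass beaker, 64 mm across and 75 mm high; origin at the centre of its underside. Leave alone.
Things that resemble listed ones, but are neither listed nor needed, are in the scene too. Several things look just like the part that bears bar_middle: the one meant starts farthest from the robot's base. What is shaped like the part that bears socket_mouth but blue is not meant.

How it is judged:
By the outcome, as a careful person would: the job done as asked, in the order asked, and still so for the second after the job is handed in, with the robot touching nothing.
It also fails if it takes over 67 s, if anything falls off the work surface, if the arm or the gripper's body presses on something with over 40 N, if the wrist force passes 120 N, or if a joint passes its speed limit or range.

ROBOT

A 6-joint arm with a two-finger parallel gripper is mounted at the origin on the work surface. World frame = base frame: x ahead of the robot, y to its left, z up, the work surface at z = 0. Lengths are in m, angles in rad, forces in N, time in s.
With the tool pointing down it reaches from about 0.375 to 0.925 m from the base axis. Payload 5.7 kg.
Tool frame: the origin (TCP) lies on the front face of the gripper's body, between the roots of the fingers; the fingertips stand arm.tip_reach ahead of it and the grasp point (between the pads) lies 54 mm ahead of it (arm.tip_reach is the distance from the TCP to the fingertips, in m); z points along the fingers, y is the line along which they close (so a half turn about z gives the same grasp; the last joint's range is limited). The gripper opens to 85 mm and grips with 20 to 120 N. Pads are 22 mm wide; open, the fingers measure 114 mm over their backs; the gripper's body (76 mm by 85 mm) begins 54 mm behind the grasp point. The pads swing forward as they close: fully open they stand 13 mm farther back than shut.
Start: joints at [-1.219, 0.359, 1.51, -0, 1.272, -0.115], TCP at [0.27, -0.536, 0.304] pointing down, gripper open.
Joint ranges: [-2.97, 2.97], [-1.01, 2.36], [0.21, 2.38], [-0.96, 4.11], [0.2, 2.71], [-2.98, 2.98]. Speed limits (rad/s): [2.39, 2.39, 3.14, 3.14, 3.14, 3.14].

INTERFACE

Orientations are given as a unit quaternion [w, x, y, z].
In Python, from station import arm, cams, finish_job gives the robot as it stands. The module is installed in compiled form; this text tells all that it offers.
- The arm moves only by the tool send_rows, never from a script. Its argument "moves" is a list of rows, each a list of 3 entries, a list of its own where there are three numbers: the shift along the tool's x, y, z in cm, then the turn, a rotation vector about the tool's x, y, z in rad, then the opening, from 0 (shut) to 1 (fully open). A call has exactly 10 rows; each row is the pose to reach, as a shift and turn from the pose commanded when the call began, along the tool's axes at that moment; what a row does not reach only later rows make up. A row lasts 1/8 s, in which the tool goes at most 62.5 mm and 10.7 degrees, less where a joint would pass 70% of its speed; a pose out of reach is approached as far as the arm can. A call with a gripper value outside its range is refused whole. The fingers move at their own pace and stop on an object; the grip force is fixed at half the most. Time passes only in rows, so rows that repeat a pose let the fingers close, or fill a call up. It gives the time, the measured TCP pose, the force, the opening and the grip force at its end, in the units of the state.
- arm.get_state(): the state, without advancing time (a new reading comes with each control period).
- cams.snapshot(name): name is "side" or "top"; returns the picture (420x560x3 uint8, blue, green, red); there is no depth.
- cams.camera_info(name): a dict with "K" (3x3 intrinsics, pixels), "dist_coeffs" ([k1, k2, p1, p2, k3] as OpenCV has them; the pictures are not rectified), "camera_from_world" (4x4, takes a point from world to camera coordinates). Camera axes: x right, y down, z forward; pixel columns grow to the right and rows downward; lengths in m; the calibration is good to about 2 mm. A picture is of the moment at which its call begins. camera_info takes no time and is no camera call.
- finish_job(): hands the job in; it is judged then, once.
The state is a dict: "time": time; "joint_positions": joint angles; "joint_velocities": joint speeds; "joint_torque": joint torques, N m; "tcp_pos": TCP position; "orientation": TCP orientation; "contact_force": force on the tool from outside, world axes, zero at the start; "ft_torque": the same for the moment, N m; "finger_gap": opening from 0.0 (shut) to 1.0 (fully open); "grip_force": force on a finger pad.
Only numpy, scipy, OpenCV 4.12 (cv2) and the standard library are available. Lean on these libraries where they do the work, as an engineer would, in place of code of your own. Each camera call takes 0.05 s, during which the arm holds its last target. There are 200 camera calls.

## Working session

There is one attempt and no reset: what is moved stays moved. The work goes in short steps, Python scripts to look and compute and a tool call to move; the robot and the scene stay as the last step left them, time stands still between calls to the robot, and variables do not carry over. Pictures are saved under pics/ and viewed, at most 10 in all, crops included, and the job is handed in when it is done.

Besides the shell and the picture viewer there is one more tool, called after "Call:" in YAML: its name, and indented under it one key for each argument. send_rows: Moves the arm, as the interface text tells. Its arguments: {"type":"object","properties":{"moves":{"type":"array"}},"required":["moves"]}

```bash
mkdir -p pics; ls
python3 - <<'E'
from station import arm,cams
import cv2,numpy as np
print(arm.get_state(), arm.tip_reach)
for n in("side","top"):
    i=cams.camera_info(n);print(n,i)
    im=cams.snapshot(n);cv2.imwrite(f"pics/{n}0.png",im)
E
```

```text
pics
{'time': 0.0, 'joint_positions': array([-1.21906787e+00,  3.59503977e-01,  1.51146923e+00,  8.88041582e-06,
        1.27250190e+00, -1.15094257e-01]), 'joint_velocities': array([-0.00101689,  0.00052281, -0.0011703 , -0.00051192, -0.00096385,
        0.00058972]), 'joint_torque': array([-1.18121381e-03, -5.27626276e+01, -2.78618520e+01, -3.85737749e-04,
        1.30539402e-02, -2.73878499e-05]), 'tcp_pos': array([ 0.26983305, -0.53526773,  0.30304008]), 'orientation': array([-9.35145987e-04,  9.72882890e-01,  2.31296338e-01, -1.06890201e-04]), 'contact_force': array([ 0.8680732 ,  0.0728067 , -0.17876815]), 'ft_torque': array([ 0.00054658,  0.03037544, -0.01726888]), 'grip_force': 0.0, 'finger_gap': 0.9969486253121327} 0.0726
side {'K': array([[441.04796932,   0.        , 278.28116935],
       [  0.        , 441.04796932, 211.17165094],
       [  0.        ,   0.        ,   1.        ]]), 'dist_coeffs': array([-0.03666743,  0.        ,  0.        ,  0.        ,  0.        ]), 'camera_from_world': array([[-0.91561032, -0.40200438, -0.00708646,  0.42086615],
       [-0.27083911,  0.62970135, -0.72809504,  0.27144703],
       [ 0.29715975, -0.66473204, -0.68543956,  1.18749676],
       [ 0.        ,  0.        ,  0.        ,  1.        ]])}
top {'K': array([[478.81977763,   0.        , 274.00669044],
       [  0.        , 478.81977763, 210.35638516],
       [  0.        ,   0.        ,   1.        ]]), 'dist_coeffs': array([-0.03813074,  0.        ,  0.        ,  0.        ,  0.        ]), 'camera_from_world': array([[ 0.00616139, -0.99990891, -0.01200893, -0.0662338 ],
       [-0.99765313, -0.00532765, -0.06826312,  0.46840608],
       [ 0.06819292,  0.01240134, -0.99759507,  1.73168535],
       [ 0.        ,  0.        ,  0.        ,  1.        ]])}
```

View pics/top0.png

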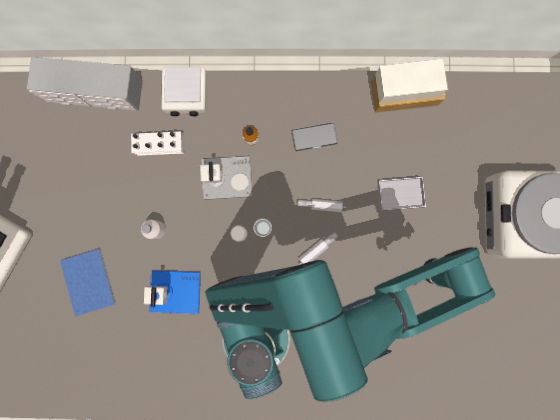

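View pics/side0.png

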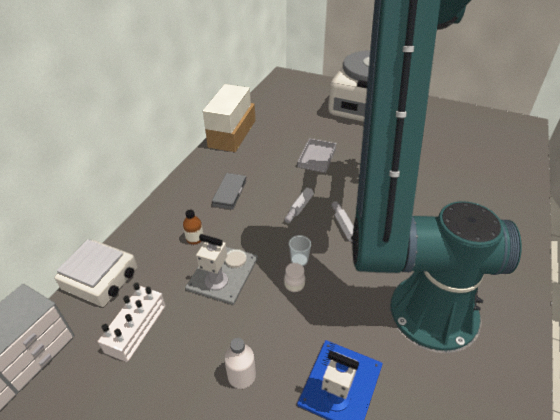

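The top view shows the target bar at about (320,205), a decoy at (318,249), and the grey stand with its head at about (211,172). The stand's mouth faces right in the image (-y), and the dish is at (240,182). I'll zoom in on these.

```bash
cat > h.py <<'E'
import numpy as np,cv2
from station import arm,cams
from scipy.spatial.transform import Rotation as R
def info(n):
    i=cams.camera_info(n);return i["K"],i["dist_coeffs"],i["camera_from_world"]
def proj(n,P):
    K,d,T=info(n);P=np.atleast_2d(np.asarray(P,float))
    return cv2.projectPoints(P,cv2.Rodrigues(T[:3,:3])[0],T[:3,3],K,d)[0][:,0]
def ray(n,uv):
    K,d,T=info(n);p=cv2.undistortPoints(np.array(uv,float).reshape(-1,1,2),K,d)[:,0]
    D=np.c_[p,np.ones(len(p))]@T[:3,:3];return -T[:3,:3].T@T[:3,3],D/np.linalg.norm(D,axis=1)[:,None]
def plane(n,uv,z):
    o,D=ray(n,uv);return o+D*((z-o[2])/D[:,2])[:,None]
def tri(a,b):
    o1,d1=ray("top",[a]);o2,d2=ray("side",[b]);d1,d2=d1[0],d2[0]
    s=np.linalg.lstsq(np.c_[d1,-d2],o2-o1,rcond=None)[0];p,q=o1+s[0]*d1,o2+s[1]*d2
    return (p+q)/2,np.linalg.norm(p-q)
def crop(im,x,y,w,h,s):return cv2.resize(im[y:y+h,x:x+w],None,fx=s,fy=s,interpolation=cv2.INTER_CUBIC)
E
python3 - <<'E'
from h import *
t=cv2.imread("pics/top0.png");s=cv2.imread("pics/side0.png")
a=np.hstack([crop(t,190,145,80,60,5),crop(t,285,180,80,60,5)])
b=np.hstack([crop(s,180,225,80,60,5),crop(s,265,180,80,60,5)])
cv2.imwrite("pics/c1.png",np.vstack([a,b]))
E
```

```text
(no output)
```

View pics/c1.png

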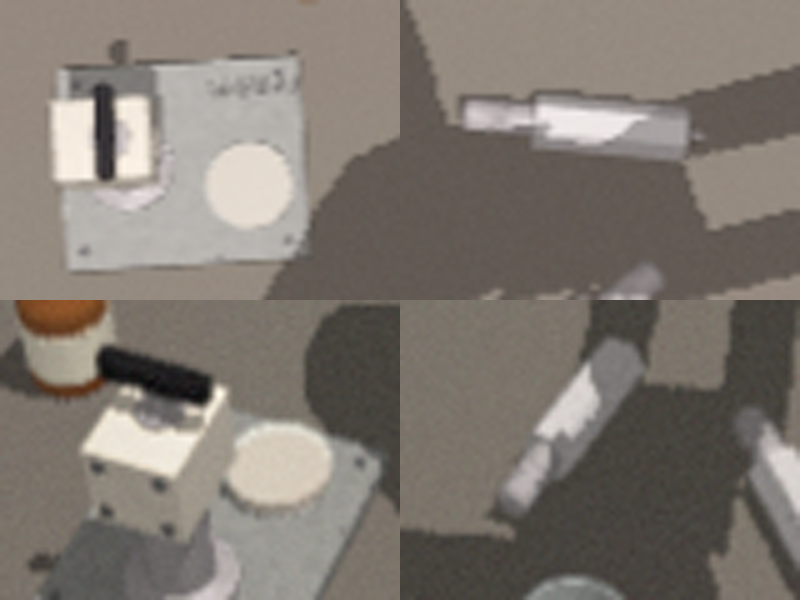

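The bar's spigot points to image left (+y): its nose is at about (297,202), with the hex running from (311.5,204) to (343,206.5). The head's top face spans (200,165) to (221,182), its mouth faces -y, and the handle lies across the bore.

Run:
```python
from h import *
np.set_printoptions(precision=4,suppress=True)
C=lambda a,x0,y0,ox=0,oy=0:[( (u-ox)/5+x0-.4,(v-oy)/5+y0-.4) for u,v in a]
bar=C([(533,93),(690,105),(688,160),(533,147)],285,180,400)
print("hex",plane("top",bar,.017)); 
print("nose",plane("top",C([(460,112)],285,180,400),.012+.005))
hd=plane("top",C([(50,100),(153,97),(157,180),(52,186)],190,145),.152);print("head",hd,hd.mean(0))
b=plane("top",C([(62,68),(298,56),(306,252),(70,270)],190,145),.016);print("base",b,[np.linalg.norm(b[i]-b[i-1]) for i in range(4)])
print("handle",plane("top",C([(104,132)],190,145),.188))
print("handle tri",tri(C([(104,132)],190,145)[0],C([(157,373)],180,225,0,300)[0]))
print("head ctr tri",tri(C([(50,100)],190,145)[0],C([(230,390)],180,225,0,300)[0]))
print("dish",plane("top",C([(249,185)],190,145),.029))
# side bar: nose (508,500), hex stud end 
sb=C([(512,500),(625,350)],265,180,400,300);print("side nose,stud end",plane("side",sb,.017))
q=arm.get_state();print(R.from_quat(np.roll(q['orientation'],-1)).as_matrix())
```

```text
hex [[ 0.5139 -0.199   0.017 ]
 [ 0.5057 -0.3136  0.017 ]
 [ 0.4655 -0.312   0.017 ]
 [ 0.4744 -0.1991  0.017 ]]
nose [[ 0.4997 -0.1458  0.017 ]]
head [[0.6139 0.1885 0.152 ]
 [0.6162 0.1183 0.152 ]
 [0.5594 0.1148 0.152 ]
 [0.5551 0.1861 0.152 ]] [0.5861 0.1519 0.152 ]
base [[0.6601 0.2032 0.016 ]
 [0.6696 0.029  0.016 ]
 [0.5246 0.0217 0.016 ]
 [0.5106 0.1947 0.016 ]] [np.float64(0.1497882616647868), np.float64(0.17440355718917092), np.float64(0.14514865033450483), np.float64(0.17356433898712084)]
handle [[0.5866 0.146  0.188 ]]
handle tri (array([0.586 , 0.1462, 0.1819]), np.float64(0.0033773459502435418))
head ctr tri (array([0.5701, 0.1653, 0.2041]), np.float64(0.07418638809904186))
dish [[0.5721 0.0629 0.029 ]]
side nose,stud end [[ 0.4966 -0.1545  0.017 ]
 [ 0.4824 -0.3231  0.017 ]]
[[ 0.893   0.45   -0.0006]
 [ 0.45   -0.893   0.0017]
 [ 0.0002 -0.0018 -1.    ]]
```

Call:
send_rows:
  moves:
    - [[4, -1.6, 2], [0, 0, -0.12], 1]
    - [[8, -3.3, 4], [0, 0, -0.24], 1]
    - [[12, -5, 6], [0, 0, -0.36], 1]
    - [[16, -6.6, 8], [0, 0, -0.48], 1]
    - [[20, -8.3, 10], [0, 0, -0.6], 1]
    - [[24, -10, 12.2], [0, 0, -0.72], 1]
    - [[28, -11.6, 14.2], [0, 0, -0.84], 1]
    - [[32, -13.3, 16.3], [0, 0, -0.95], 1]
    - [[35, -14.5, 17.8], [0, 0, -1.02], 1]
    - [[35, -14.5, 17.8], [0, 0, -1.02], 1]

```text
time: 1.35
tcp_pos: [0.5176, -0.2466, 0.1243]
orientation: [-0.002, 0.735, 0.678, -0.0]
contact_force: [-0.2, -0.5, 0.6]
finger_gap: 1.004
grip_force: 0.0
```

Run:
```python
from h import *
np.set_printoptions(precision=4,suppress=True)
s=arm.get_state();M=R.from_quat(np.roll(s['orientation'],-1)).as_matrix();print(s['time'],s['tcp_pos'],M,s['joint_positions'])
t=cams.snapshot("top");d=cams.snapshot("side");cv2.imwrite("pics/top1.png",t);cv2.imwrite("pics/side1.png",d)
cv2.imwrite("pics/c2.png",np.hstack([crop(t,280,155,80,100,5),crop(d,255,130,80,100,5)]))
for r in(.0596,.066,.0726):
  for y in(-.0425,.0425): print(r,y,[proj(c,s['tcp_pos']+M@[0,y,r])[0] for c in("top","side")])
```

```text
1.35 [ 0.5176 -0.2466  0.1243] [[ 0.0807  0.9967 -0.0024]
 [ 0.9967 -0.0807  0.0019]
 [ 0.0017 -0.0025 -1.    ]] [-0.5652  0.5379  1.7395  0.0005  0.8672 -0.4847]
0.0596 -0.0425 [array([324.4819, 207.9071]), array([303.6331, 193.6448])]
0.0596 0.0425 [array([326.3761, 184.169 ]), array([280.7635, 185.8964])]
0.066 -0.0425 [array([324.3109, 208.0433]), array([303.5734, 195.1181])]
0.066 0.0425 [array([326.1987, 184.3933]), array([280.7724, 187.3628])]
0.0726 -0.0425 [array([324.1359, 208.1828]), array([303.5122, 196.6282])]
0.0726 0.0425 [array([326.0172, 184.6229]), array([280.7815, 188.866 ])]
```

View pics/c2.png

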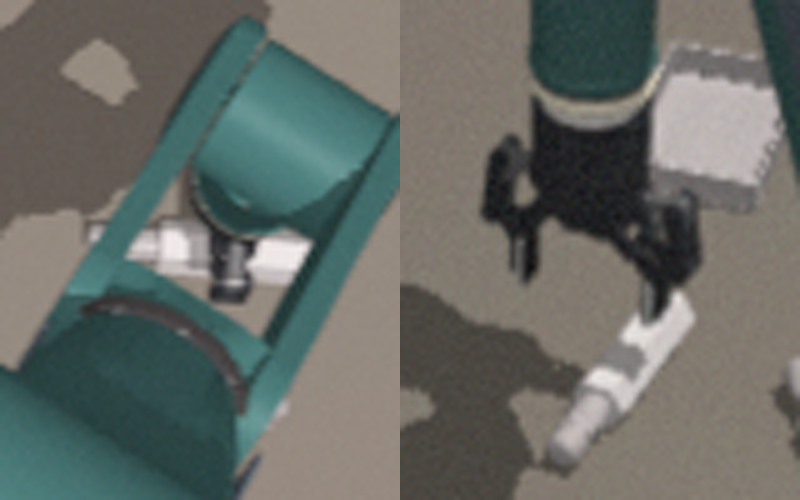

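The side view puts the open fingertips at (306,194) and (280,186), so they sit about 60 mm ahead of the TCP. The bar is still in place, with its nose at (288,220). I'll start the first roll using the robot-side pad, high on the slope.

Call:
send_rows:
  moves:
    - [[0, -0.3, 1.6], [0, 0, 0], 1]
    - [[0, -0.3, 3.3], [0, 0, 0], 1]
    - [[0, 0, 3.3], [0, 0, 0], 1]
    - [[0, 0.3, 3.3], [0, 0, 0], 1]
    - [[0, 0.55, 3.3], [0, 0, 0], 1]
    - [[0, 0.8, 3.3], [0, 0, 0], 1]
    - [[0, 1.1, 3.15], [0, 0, 0], 1]
    - [[0, 1.4, 2.95], [0, 0, 0], 1]
    - [[0, 1.7, 2.83], [0, 0, 0], 1]
    - [[0, 2.0, 2.75], [0, 0, 0], 1]

```text
time: 2.7
tcp_pos: [0.5377, -0.2505, 0.0985]
orientation: [0.0, 0.736, 0.677, 0.0]
contact_force: [-0.4, -0.6, -0.0]
finger_gap: 0.997
grip_force: 0.0
```

Run:
```python
from h import *
np.set_printoptions(precision=4,suppress=True)
s=arm.get_state();print(s['tcp_pos'],s['contact_force'])
t=cams.snapshot("top");d=cams.snapshot("side")
cv2.imwrite("pics/c3.png",np.hstack([crop(t,280,155,80,100,5),crop(d,255,150,80,100,5)]))
```

```text
[ 0.5377 -0.2505  0.0985] [-0.4038 -0.5775 -0.0213]
```

View pics/c3.png

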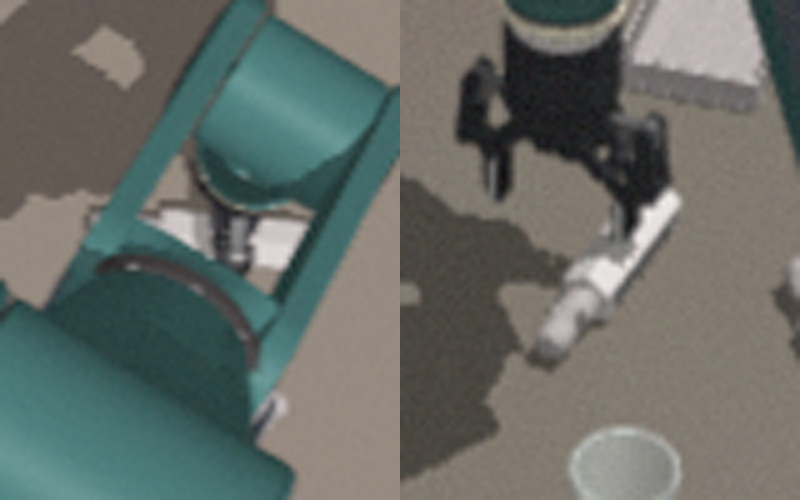

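Side view: the nose has moved only from (288,220) to (285,220) and a dark underside strip shows along the hex, so the bar is tipping rather than sliding. I'll continue.

Call:
send_rows:
  moves:
    - [[0, 0.2, -0.03], [0, 0, 0], 1]
    - [[0, 0.4, -0.05], [0, 0, 0], 1]
    - [[0, 0.6, -0.05], [0, 0, 0], 1]
    - [[0, 0.8, -0.05], [0, 0, 0], 1]
    - [[0, 1.0, -0.05], [0, 0, 0], 1]
    - [[0, 1.2, -0.05], [0, 0, 0], 1]
    - [[0, 1.2, -0.3], [0, 0, 0], 1]
    - [[0, 0.6, -1], [0, 0, 0], 1]
    - [[0, 0, -1], [0, 0, 0], 1]
    - [[0, -0.4, -1], [0, 0, 0], 1]

```text
time: 4.05
tcp_pos: [0.5325, -0.25, 0.1086]
orientation: [-0.0, 0.736, 0.677, -0.0]
contact_force: [-0.5, -0.1, -0.8]
finger_gap: 0.997
grip_force: 0.0
```

Run:
```python
from h import *
np.set_printoptions(precision=4,suppress=True)
s=arm.get_state();print(s['tcp_pos'],s['contact_force'])
t=cams.snapshot("top");d=cams.snapshot("side")
cv2.imwrite("pics/c4.png",np.hstack([crop(t,280,155,80,100,5),crop(d,255,150,80,100,5)]))
```

```text
[ 0.5325 -0.25    0.1086] [-0.4688 -0.067  -0.7992]
```

View pics/c4.png

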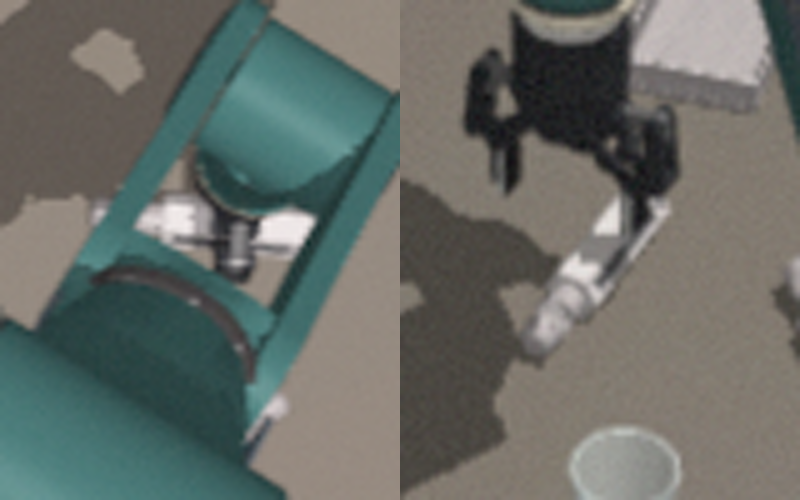

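The first roll is done: the slot is now a dark line on the robot-side upper flat, running (315,202.5) to (339,204.2) in the top view. The nose is at (299,197) in top and (282,218) in side.

Run:
```python
from h import *
np.set_printoptions(precision=4,suppress=True)
a=plane("top",[(315-.2,202.4),(338.6,204.1)],.0255);print(a,a.mean(0)+[.0147,0,0])
print(plane("top",[(298.6,197.2)],.017), plane("side",[(282,218)],.017))
print(plane("side",[(255+250/5,150+230/5),(255+200/5,150+285/5)],.0255))
```

```text
[[ 0.4978 -0.2116  0.0255]
 [ 0.4921 -0.2979  0.0255]] [ 0.5097 -0.2547  0.0255]
[[ 0.5173 -0.1531  0.017 ]] [[ 0.5144 -0.155   0.017 ]]
[[ 0.4817 -0.2762  0.0255]
 [ 0.4921 -0.2118  0.0255]]
```

Call:
send_rows:
  moves:
    - [[0, 0, 0.9], [0, 0, 0], 1]
    - [[0, 0, 1.7], [0, 0, 0], 1]
    - [[0, 0.3, 1.7], [0, 0, 0], 1]
    - [[0, 0.6, 1.7], [0, 0, 0], 1]
    - [[0, 0.9, 1.7], [0, 0, 0], 1]
    - [[0, 1.15, 1.7], [0, 0, 0], 1]
    - [[0, 1.45, 1.55], [0, 0, 0], 1]
    - [[0, 1.75, 1.35], [0, 0, 0], 1]
    - [[0, 2.05, 1.23], [0, 0, 0], 1]
    - [[0, 2.35, 1.15], [0, 0, 0], 1]

```text
time: 5.4
tcp_pos: [0.5573, -0.2522, 0.0972]
orientation: [0.0, 0.736, 0.677, 0.0]
contact_force: [0.3, -0.2, 0.9]
finger_gap: 0.997
grip_force: 0.5
```

Call:
send_rows:
  moves:
    - [[0, 0.2, -0.03], [0, 0, 0], 1]
    - [[0, 0.4, -0.05], [0, 0, 0], 1]
    - [[0, 0.6, -0.05], [0, 0, 0], 1]
    - [[0, 0.8, -0.05], [0, 0, 0], 1]
    - [[0, 1.0, -0.05], [0, 0, 0], 1]
    - [[0, 1.2, -0.05], [0, 0, 0], 1]
    - [[0, 1.2, -1], [0, 0, 0], 1]
    - [[0, 0, -4], [0, 0, 0], 1]
    - [[0, -4, -6], [0, 0, 0], 1]
    - [[0, -8, -8], [0, 0, 0], 1]

```text
time: 6.65
tcp_pos: [0.4763, -0.2454, 0.1782]
orientation: [0.0, 0.736, 0.677, 0.0]
contact_force: [-0.3, -0.3, -0.7]
finger_gap: 0.998
grip_force: 0.0
```

Run:
```python
from h import *
np.set_printoptions(precision=4,suppress=True)
s=arm.get_state();print(s['time'],s['tcp_pos'],s['contact_force'])
t=cams.snapshot("top");d=cams.snapshot("side");cv2.imwrite("pics/top5.png",t);cv2.imwrite("pics/side5.png",d)
cv2.imwrite("pics/c5.png",np.hstack([crop(t,285,155,80,100,5),crop(d,245,150,80,100,5)]))
```

```text
6.65 [ 0.4763 -0.2454  0.1782] [-0.2786 -0.3227 -0.729 ]
```

View pics/c5.png

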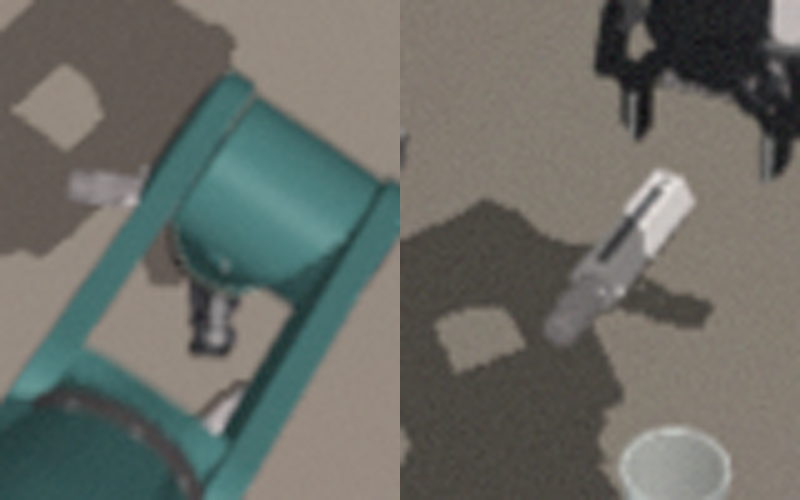

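The slot is up: in the side view it runs from (297,187) to (285.5,202), with the nose at (277,216). In top the nose is at (299,192).

Run:
```python
from h import *
np.set_printoptions(precision=4,suppress=True)
a=plane("side",[(297-.2,187-.3),(285.4,201.8)],.034);print(a,a.mean(0),np.linalg.norm(a[0]-a[1]))
# darkest pixels mask in side for slot
d=cv2.imread("pics/side5.png");g=cv2.cvtColor(d,cv2.COLOR_BGR2GRAY)
m=np.zeros_like(g);m[182:206,282:301]=(g[182:206,282:301]<85)
n,l,st,c=cv2.connectedComponentsWithStats(m);print(st[1:],c[1:])
k=1+np.argmax(st[1:,4]);ys,xs=np.where(l==k);w=(110.-g[ys,xs])
P=plane("side",np.c_[xs,ys],.034)[:,:2];mu=np.average(P,axis=0,weights=w);u,sg,v=np.linalg.svd(P-mu);print(mu,v[0],np.ptp(P@v[0]))
t=cv2.imread("pics/top5.png")
print("nose",plane("top",[(298.7,192)],.017),plane("side",[(276.8,216)],.017))
```

```text
[[ 0.5219 -0.3012  0.034 ]
 [ 0.5276 -0.2142  0.034 ]] [ 0.5248 -0.2577  0.034 ] 0.08717158779591987
[[285 194   7   8  17]
 [282 199   1   1   1]
 [293 205   1   1   1]] [[287.8824 197.4118]
 [282.     199.    ]
 [293.     205.    ]]
[ 0.5285 -0.2377] [0.076  0.9971] 0.040840951726592356
nose [[ 0.5364 -0.1534  0.017 ]] [[ 0.5337 -0.1569  0.017 ]]
```

Call:
send_rows:
  moves:
    - [[-0.5, 3, 0.5], [0, 0, 0], 1]
    - [[-0.85, 5.15, 2.5], [0, 0, 0], 1]
    - [[-0.85, 5.15, 6], [0, 0, 0], 1]
    - [[-0.85, 5.15, 9], [0, 0, 0], 1]
    - [[-0.85, 5.15, 10.3], [0, 0, 0], 1]
    - [[-0.85, 5.15, 10.3], [0, 0, 0], 0]
    - [[-0.85, 5.15, 10.3], [0, 0, 0], 0]
    - [[-0.85, 5.15, 10.3], [0, 0, 0], 0]
    - [[-0.85, 5.15, 10.3], [0, 0, 0], 0]
    - [[-0.85, 5.15, 10.3], [0, 0, 0], 0]

```text
time: 8.0
tcp_pos: [0.5278, -0.2585, 0.0755]
orientation: [0.001, 0.736, 0.677, 0.0]
contact_force: [-2.1, 0.1, 6.0]
finger_gap: 0.431
grip_force: 59.3
```

Call:
send_rows:
  moves:
    - [[0, 0, -0.3], [0, 0, 0], 0]
    - [[0, 0, -0.8], [0, 0, 0], 0]
    - [[0, 0, -1.5], [0, 0, 0], 0]
    - [[0, 0, -2.5], [0, 0, 0], 0]
    - [[0, 0, -3.5], [0, 0, 0], 0]
    - [[0, 0, -5], [0, 0, 0], 0]
    - [[0, 0, -6.5], [0, 0, 0], 0]
    - [[0, 0, -8], [0, 0, 0], 0]
    - [[0, 0, -10], [0, 0, 0], 0]
    - [[0, 0, -10], [0, 0, 0], 0]

```text
time: 9.25
tcp_pos: [0.5286, -0.2588, 0.1759]
orientation: [0.002, 0.736, 0.677, 0.001]
contact_force: [0.7, 0.3, -3.0]
finger_gap: 0.429
grip_force: 60.4
```

Run:
```python
from h import *
np.set_printoptions(precision=4,suppress=True)
s=arm.get_state();print(s['time'],s['tcp_pos'],s['contact_force'],s['finger_gap'],s['ft_torque'],s['joint_positions'])
t=cams.snapshot("top");d=cams.snapshot("side");cv2.imwrite("pics/top6.png",t);cv2.imwrite("pics/side6.png",d)
cv2.imwrite("pics/c6.png",np.hstack([crop(t,275,135,80,100,5),crop(d,235,100,80,100,5)]))
```

```text
9.25 [ 0.5286 -0.2588  0.1759] [ 0.6551  0.3042 -2.9688] 0.42924231500258253 [-0.058  -0.0103  0.0194] [-0.5727  0.4813  1.6718  0.0001  0.9846 -0.4888]
```

View pics/c6.png

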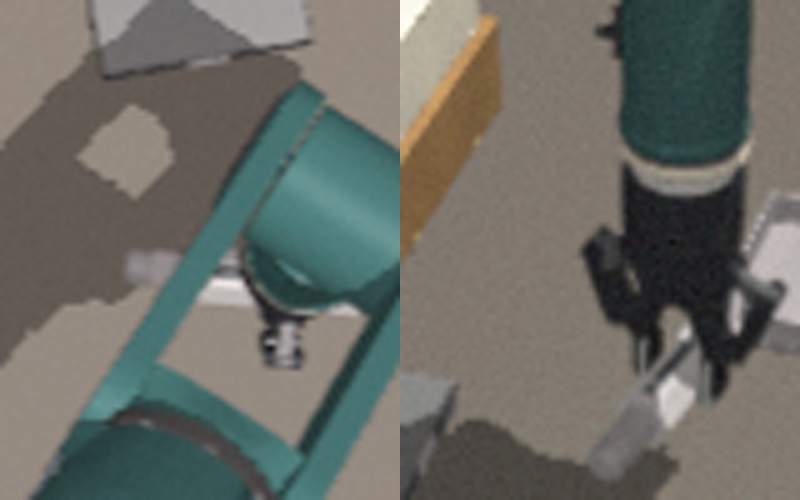

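The slot is still up in the side view, at about (287,172). A gap of 0.43 matches the 39 mm across corners under linkage geometry, so the bar is held squarely. Next I'll measure the nose, and refine the stand from clean edges.

Run:
```python
from h import *
np.set_printoptions(precision=4,suppress=True)
s=arm.get_state();M=R.from_quat(np.roll(s['orientation'],-1)).as_matrix()
z=s['tcp_pos'][2]-.0585
print("bar z",z,"nose",plane("top",[(300.3,187.8)],z),plane("side",[(275.3,193.5)],z))
print(M, "pred nose if centred",s['tcp_pos']+M@[.107,0,.0585])
# stand: head top face + base by masks in the first images
t=cv2.imread("pics/top6.png");g=cv2.cvtColor(t,cv2.COLOR_BGR2GRAY);hsv=cv2.cvtColor(t,cv2.COLOR_BGR2HSV)
roi=(slice(150,205),slice(192,260))
sub=g[roi];m=(sub>195).astype(np.uint8)
n,l,st,c=cv2.connectedComponentsWithStats(m);print(st[1:][st[1:,4]>20])
for i in range(1,n):
    if st[i,4]>60:
        r=cv2.minAreaRect(np.argwhere(l==i)[:,::-1].astype(np.float32));print(np.array(r[0])+[192,150],r[1:])
for nm,b in(("top",t),("side",cv2.imread("pics/side6.png"))):
    gg=cv2.cvtColor(b,cv2.COLOR_BGR2GRAY);m=(gg<45).astype(np.uint8)
    n,l,st,c=cv2.connectedComponentsWithStats(m)
    for i in range(1,n):
        if 20<st[i,4]<400:
            r=cv2.minAreaRect(np.argwhere(l==i)[:,::-1].astype(np.float32));print(nm,"dark",st[i],c[i],r)
h=plane("top",[(211,165)],.152)
cv2.imwrite("pics/c7.png",np.hstack([crop(t,190,150,80,60,5),crop(cv2.imread("pics/side6.png"),180,225,80,60,5)]))
```

```text
bar z 0.11550652854777338 nose [[ 0.5404 -0.155   0.1155]] [[ 0.5365 -0.154   0.1155]]
[[ 0.0839  0.9965  0.0003]
 [ 0.9965 -0.0839 -0.0001]
 [-0.0001  0.0003 -1.    ]] pred nose if centred [ 0.5365 -0.1515  0.1155]
[[  8  15   9  16 125]
 [ 21  14   7  17  68]
 [ 39  24  17  16 220]]
[204.  172.5] ((15.0, 8.0), 90.0)
[216. 172.] ((16.0, 6.0), 90.0)
[239.  181.5] ((15.0, 16.0), 90.0)
top dark [487 191   4  20  78] [488.5256 200.7436] ((488.5, 200.5), (19.0, 3.0), 90.0)
top dark [501 205   3  17  36] [501.6944 212.5556] ((502.0, 213.0), (16.0, 2.0), 90.0)
top dark [487 228   4   8  25] [488.24 231.72] ((488.5, 231.5), (7.0, 3.0), 90.0)
top dark [  0 232   6  14  34] [  2.1176 238.2647] ((2.5, 238.5), (13.0, 5.0), 90.0)
top dark [154 292   2  14  21] [154.381  297.6667] ((154.5, 298.5), (13.0, 1.0), 90.0)
side dark [307   0  17   4  42] [315.4286   1.119 ] ((315.0, 1.5), (3.0, 16.0), 90.0)
side dark [267  64  14  27 234] [272.9316  76.5726] ((273.3235168457031, 76.79412841796875), (26.436382293701172, 11.884245872497559), 75.96376037597656)
side dark [388  82  16  60 299] [394.6421 111
[... 868 characters left out ...]
7)
side dark [109 286  10  11  77] [113.1169 290.8701] ((113.20001220703125, 291.1000061035156), (8.497057914733887, 9.838699340820312), 26.56505012512207)
side dark [126 315   5   6  22] [128.1364 317.3636] ((128.2000274658203, 317.4000549316406), (5.366563320159912, 3.5777084827423096), 63.43495178222656)
side dark [103 325   5   6  23] [105.087  327.6957] ((105.0, 327.5), (5.0, 4.0), 90.0)
side dark [115 330   6   6  22] [117.7727 332.5   ] ((117.70001220703125, 332.4000244140625), (5.813776969909668, 3.5777084827423096), 63.43495178222656)
side dark [327 349  32  20 245] [342.1347 359.5878] ((341.7689208984375, 359.5184020996094), (33.93772888183594, 9.61068344116211), 25.70995330810547)
```

View pics/c7.png

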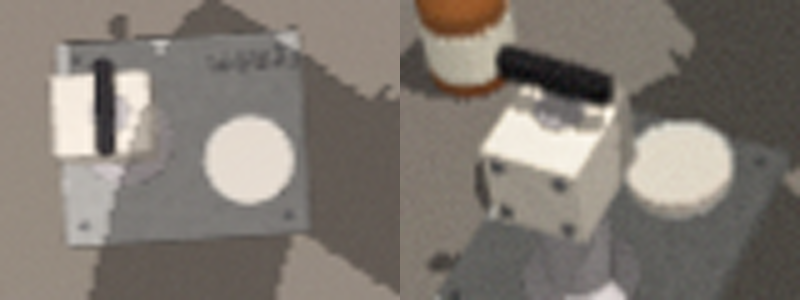

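Stand: the head's top face centre is at about (210,172.4), the handle centre at (210.2,171), and base-edge slopes give the bore direction as roughly (-0.058, 0.998). The dish is well below the path.

```bash
cat >> h.py <<'E'
b=np.array([-.058,.998,0]);b/=np.linalg.norm(b);up=np.array([0,0,1.])
def tool(N,phi,L=.104,dz=.0585,bb=b):
    """TCP pose holding the nose at N, bar pitched nose-up by phi; prints shift(cm), rotvec in present tool frame"""
    X=np.cos(phi)*bb+np.sin(phi)*up;Y=np.cross(bb,up);Z=np.cross(X,Y)
    return N-X*L-Z*dz,np.c_[X,Y,Z]
def rel(P,Mt,P0=None,M0=None):
    s=arm.get_state()
    if P0 is None:P0=s['tcp_pos'];M0=R.from_quat(np.roll(s['orientation'],-1)).as_matrix()
    return M0.T@(P-P0)*100,R.from_matrix(M0.T@Mt).as_rotvec()
E
python3 - <<'E'
from h import *
np.set_printoptions(precision=4,suppress=True)
hc=plane("top",[(210,172.4)],.152)[0];print("head",hc,"mouth",hc-.032*b)
hn,e=tri((210.2,171.0),(210.3,239.75));print("handle",hn,e,"mouth",hn-.026*b)
print(plane("side",[(210.3,239.75)],.181),plane("top",[(210.2,171.)],.188))
be=plane("top",[(190+(297+308)/10-.4,150+(33+228)/10-.4)],.016)[0];print("base end->mouth",be+.098*b)
for m in[hc-.032*b]:
    N=np.r_[(m-.02*b)[:2],.126];P,M=tool(N,.1745);print(N,P,rel(P,M))
E
```

```text
head [0.5873 0.1526 0.152 ] mouth [0.5891 0.1206 0.152 ]
handle [0.5868 0.1473 0.1805] 0.0020438310252499977 mouth [0.5883 0.1214 0.1805]
[[0.5855 0.1474 0.181 ]] [[0.5866 0.1467 0.188 ]]
base end->mouth [0.5901 0.1228 0.016 ]
[0.5903 0.1007 0.126 ] [ 0.5968 -0.0117  0.1656] (array([25.1393,  4.8435,  0.8445]), array([ 0.0127,  0.1743, -0.1417]))
```

Call:
send_rows:
  moves:
    - [[2.5, 0.5, -0.5], [0, 0.02, -0.014], 0]
    - [[6, 1.2, -0.5], [0, 0.04, -0.03], 0]
    - [[9.5, 1.8, -0.2], [0.005, 0.06, -0.05], 0]
    - [[13, 2.5, 0], [0.006, 0.08, -0.07], 0]
    - [[16.5, 3.2, 0.2], [0.008, 0.11, -0.09], 0]
    - [[20, 3.8, 0.4], [0.01, 0.14, -0.115], 0]
    - [[23, 4.4, 0.7], [0.012, 0.16, -0.13], 0]
    - [[25.1, 4.8, 0.84], [0.0127, 0.1743, -0.1417], 0]
    - [[25.1, 4.8, 0.84], [0.0127, 0.1743, -0.1417], 0]
    - [[25.1, 4.8, 0.84], [0.0127, 0.1743, -0.1417], 0]

```text
time: 10.6
tcp_pos: [0.5962, -0.0123, 0.1653]
orientation: [-0.064, 0.684, 0.725, 0.059]
contact_force: [-0.1, -0.4, -3.1]
finger_gap: 0.434
grip_force: 60.4
```

Run:
```python
from h import *
np.set_printoptions(precision=4,suppress=True)
s=arm.get_state();M=R.from_quat(np.roll(s['orientation'],-1)).as_matrix();print(s['time'],s['tcp_pos'],s['contact_force'],s['finger_gap'],s['ft_torque'])
print(M);N=s['tcp_pos']+M@[.104,0,.0585];print("nose",N)
t=cams.snapshot("top");d=cams.snapshot("side");cv2.imwrite("pics/top8.png",t);cv2.imwrite("pics/side8.png",d)
print("pred nose px",proj("top",N),proj("side",N),"mouth px",proj("top",[.5887,.121,.125]),proj("side",[.5887,.121,.125]))
A=np.hstack([crop(t,195,140,80,60,5),crop(d,185,190,80,60,5)])
i=lambda p,x0,y0,ox:tuple(int(v) for v in((p[0]-x0+.5)*5+ox,(p[1]-y0+.5)*5))
B=np.hstack([crop(t,195,140,80,60,5),crop(d,185,190,80,60,5)])
for ax in(np.arange(0,.14,.01)):
  for sg in(-.012,.012):
    Q=N-M[:,0]*ax+M[:,1]*sg
    for c,x0,y0,ox in(("top",195,140,0),("side",185,190,400)):cv2.circle(B,i(proj(c,Q)[0],x0,y0,ox),1,(0,0,255),-1)
cv2.imwrite("pics/c8.png",np.vstack([A,B]))
```

```text
10.6 [ 0.5962 -0.0123  0.1653] [-0.0584 -0.4493 -3.0604] 0.4336136371130876 [-0.182  -0.007  -0.0072]
[[-0.0573  0.9983 -0.0109]
 [ 0.9832  0.0584  0.173 ]
 [ 0.1734 -0.0008 -0.9849]]
nose [0.5896 0.1001 0.1258]
pred nose px [[226.3264 172.9   ]] [[219.9575 241.4751]] mouth px [[220.2864 173.1811]] [[216.5214 246.9667]]
```

View pics/c8.png

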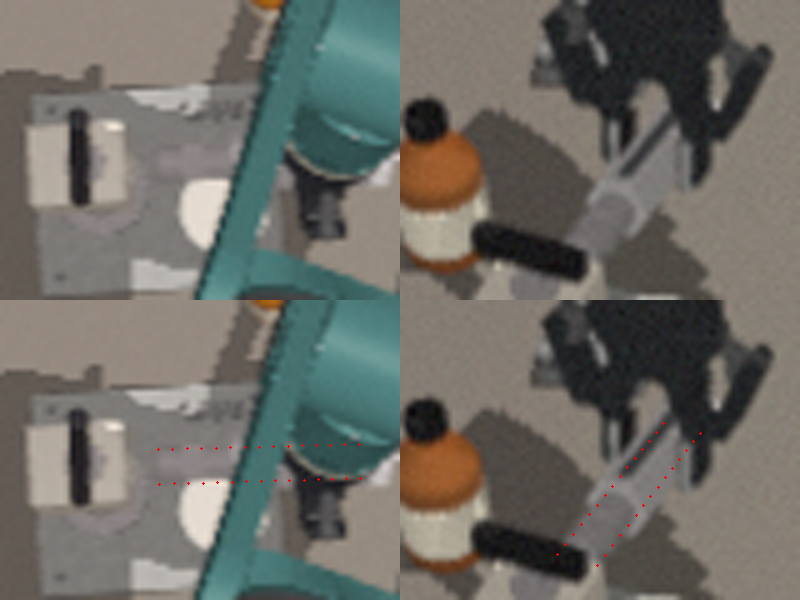

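Top: the real spigot spans v≈145–178 in the crop, centre about (234,172), while the red prediction is centred about 1.1 px lower. Side: the bar also sits slightly left of the prediction. I'll measure this offset numerically.

Run:
```python
from h import *
np.set_printoptions(precision=2,suppress=True,linewidth=200)
t=cv2.imread("pics/top8.png").astype(int);d=cv2.imread("pics/side8.png")
print("R-B etc top rows 164..182, mean cols 229-240")
sat=(t[...,2]-t[...,0]);g=t.sum(2)/3
for r in range(163,184): print(r,g[r,228:241:2],t[r,230:240].mean(0))
s=arm.get_state();M=R.from_quat(np.roll(s['orientation'],-1)).as_matrix()
N=s['tcp_pos']+M@[.104,0,.0585]
top_e=[proj("top",N-M[:,0]*.02+M[:,1]*k)[0] for k in(-.012,0,.012)];print("pred top edges",top_e)
# slot in side
g2=cv2.cvtColor(d,cv2.COLOR_BGR2GRAY).astype(int)
mid=N-M[:,0]*.107
for ax in(.0,.015,.03): print("slot pred",proj("side",mid+M[:,0]*ax-M[:,2]*.017)[0])
for r in range(210,228,2): print(r,g2[r,226:248])
```

```text
R-B etc top rows 164..182, mean cols 229-240
163 [121.33 119.33 103.33  86.   107.67  94.   114.67] [100.9 102.9 105.5]
164 [123.67 119.33 113.   112.   124.33 103.67 118.67] [111.5 115.  117.6]
165 [122.67 122.67 123.33 120.67 118.67 123.   118.33] [118.6 121.7 124.5]
166 [122.   121.67 122.33 122.   125.33 121.33 122.33] [120.2 122.6 125.4]
167 [121.33 122.67 122.   120.33 125.   120.67 123.  ] [119.2 122.4 125.2]
168 [122.   123.   124.67 122.67 124.33 121.33 124.  ] [120.3 123.  127. ]
169 [114.   115.67 138.   136.67 120.33 123.33 126.33] [125.  124.4 131.5]
170 [127.67 126.33 138.   137.33 129.33 129.33 134.33] [129.7 129.4 136.4]
171 [134.33 131.   136.67 136.   131.33 132.67 133.  ] [131.9 131.2 138.4]
172 [138.67 136.33 136.33 136.67 137.   135.67 134.  ] [134.2 133.1 140.9]
173 [132.   132.33 136.33 134.67 131.   128.67 128.67] [130.5 130.2 137.2]
174 [126.33 124.33 135.33 134.67 126.67 125.67 123.  ] [127.  126.6 133.5]
175 [117.33 118.33 130.   140.67 145.   141.33 124.67] [131.4 134.1 142. ]
176 [114.   114.67 149.33 197.67 217.   217.33 186.33] [176.4 184.2 191.9]
177 [
[... 834 characters left out ...]
5  90  53  36  29  31  33  29  35  37  42]
214 [ 57  89  71  36  17  45  94 131 131 123 108  70  60  68  72  41  40  33  33  28  37  33]
216 [ 73 125 102  36  28  47  92 126 113  81  53  66 103 130 121  56  38  39  37  27  38  33]
218 [ 70 116  97  35  43  92 122  92  60  62  84 110 127 123  99  88  79  49  38  35  43  72]
220 [ 59 102  97  77 109 107  74  54  74 102 129 125 120 118 106 111 118  71  29  35  47  96]
222 [ 98 119 126 115  80  56  61  92 119 127 121 124 123 116 103 108 116  71  35  33  47  96]
224 [130 123 108  69  64  78 111 124 126 125 125 120 123 122 107 112 115  68  40  40  79 113]
226 [133 136 128 129 132 129 128 123 123 123 125 123 123 120 107 111 113  68  60  92 125 131]
```

```bash
cat >> h.py <<'E'
mouth=np.array([.5868,.121,.125])
def at(s,h,phi): return tool(mouth+s*b+[0,0,h],phi)
E
python3 - <<'E'
from h import *
np.set_printoptions(precision=4,suppress=True)
for s in(-.02,-.006,.0,.007): print(s,rel(*at(s,.001,.1745)))
E
```

```text
-0.02 (array([ 0.1489, -0.1703,  0.0231]), array([-0.0003,  0.0002, -0.0007]))
-0.006 (array([ 1.5277, -0.1712,  0.2659]), array([-0.0003,  0.0002, -0.0007]))
0.0 (array([ 2.1186, -0.1716,  0.37  ]), array([-0.0003,  0.0002, -0.0007]))
0.007 (array([ 2.808 , -0.1721,  0.4914]), array([-0.0003,  0.0002, -0.0007]))
```

Call:
send_rows:
  moves:
    - [[0.2, -0.17, 0.03], [0, 0, 0], 0]
    - [[0.9, -0.17, 0.15], [0, 0, 0], 0]
    - [[1.5, -0.17, 0.26], [0, 0, 0], 0]
    - [[1.8, -0.17, 0.31], [0, 0, 0], 0]
    - [[2.0, -0.17, 0.35], [0, 0, 0], 0]
    - [[2.2, -0.17, 0.385], [0, 0, 0], 0]
    - [[2.4, -0.17, 0.42], [0, 0, 0], 0]
    - [[2.5, -0.17, 0.44], [0, 0, 0], 0]
    - [[2.5, -0.17, 0.44], [0, 0, 0], 0]
    - [[2.5, -0.17, 0.44], [0, 0, 0], 0]

```text
time: 11.95
tcp_pos: [0.5933, 0.0131, 0.1655]
orientation: [-0.064, 0.684, 0.725, 0.06]
contact_force: [0.5, -0.2, -2.3]
finger_gap: 0.429
grip_force: 60.4
```

Run:
```python
from h import *
np.set_printoptions(precision=4,suppress=True)
s=arm.get_state();M=R.from_quat(np.roll(s['orientation'],-1)).as_matrix();print(s['tcp_pos'],s['contact_force'],s['ft_torque'],"nose-mouth",s['tcp_pos']+M@[.104,0,.0585]-mouth)
```

```text
[0.5933 0.0131 0.1655] [ 0.4543 -0.1654 -2.3247] [-0.2298  0.0044  0.0119] nose-mouth [-0.0001  0.0045  0.001 ]
```

Call:
send_rows:
  moves:
    - [[0.1, 0, 0.02], [0, 0, 0], 0]
    - [[0.2, 0, 0.035], [0, 0, 0], 0]
    - [[0.3, 0, 0.05], [0, 0, 0], 0]
    - [[0.35, 0, 0.06], [0, 0, 0], 0]
    - [[0.4, 0, 0.07], [0, 0, 0], 0]
    - [[0.4, 0, 0.07], [0, 0, 0], 0]
    - [[0.4, 0, 0.07], [0, 0, 0], 0]
    - [[0.4, 0, 0.07], [0, 0, 0], 0]
    - [[0.4, 0, 0.07], [0, 0, 0], 0]
    - [[0.4, 0, 0.07], [0, 0, 0], 0]

```text
time: 13.2
tcp_pos: [0.593, 0.0172, 0.1655]
orientation: [-0.064, 0.684, 0.725, 0.06]
contact_force: [0.5, 0.8, -2.3]
finger_gap: 0.429
grip_force: 60.5
```

Run:
```python
from h import *
np.set_printoptions(precision=4,suppress=True)
s=arm.get_state();M=R.from_quat(np.roll(s['orientation'],-1)).as_matrix();print(s['time'],s['tcp_pos'],s['contact_force'],s['ft_torque'],"nose-mouth",s['tcp_pos']+M@[.104,0,.0585]-mouth)
for a in((.0085,.0007,.12),(.009,.0003,.06),(.0095,.0,.0),(.013,0,0),(.02,0,0)): print(a,rel(*at(*a)))
t=cams.snapshot("top");cv2.imwrite("pics/top9.png",t)
g=t.mean(2)
print(np.round(g[165:182,219:234]).astype(int))
print(proj("top",mouth+[0,0,.027]),proj("top",mouth))
```

```text
13.2 [0.593  0.0172 0.1655] [ 0.4986  0.754  -2.2736] [-0.1289 -0.0803 -0.0706] nose-mouth [-0.0003  0.0086  0.001 ]
(0.0085, 0.0007, 0.12) (array([ 0.3185, -0.0212, -0.5326]), array([-0.0003, -0.0548, -0.0001]))
(0.009, 0.0003, 0.06) (array([ 0.7633, -0.0214, -1.0765]), array([-0.0003, -0.1148, -0.    ]))
(0.0095, 0.0, 0.0) (array([ 1.2446, -0.0215, -1.605 ]), array([-0.0003, -0.1748, -0.    ]))
(0.013, 0, 0) (array([ 1.5893, -0.0215, -1.5442]), array([-0.0003, -0.1748, -0.    ]))
(0.02, 0, 0) (array([ 2.2786, -0.0216, -1.4225]), array([-0.0003, -0.1748, -0.    ]))
[[188 128 123 122 122 125 121 124 123 123 121 121 122 122 120]
 [188 127 123 120 119 121 121 123 121 121 122 122 124 124 123]
 [190 125 122 119 120 120 120 122 122 121 120 123 125 124 121]
 [207 125 119 120 122 122 123 119 122 125 122 122 123 127 123]
 [201 120 120 121 123 125 123 122 123 124 123 121 115 127 121]
 [153 121 117 122 131 136 136 132 125 121 122 122 122 138 126]
 [154 127 127 130 136 137 137 135 131 130 132 131 130 129 103]
 [157 131 131 132 136 138 138 135 136 136 137 134 136 133 105]
 [162 141 134 134 136 137 138 133 132 136 135 134 136 116  69]
 [159 136 132 132 136 136 136 133 130 130 130 129 129 105  71]
 [160 132 124 127 132 137 136 134 128 124 125 124 115  88 101]
 [159 130 118 117 127 132 128 121 114 114 115 113  98  64  82]
 [165 139 126 127 126 124 122 122 123 122 121 121 103  68  83]
 [165 139 127 131 129 124 120 121 122 123 121 112  86  69  90]
 [162 137 126 129 130 121 121 121 122 124 122 111  85  83  98]
 [133 127 125 130 125 115 121 121 125 124 122 102  67  82  97]
 [126 124 128 132 124 111 119 121 123 124 123  99  72  92  98]]
[[219.2921 172.5771]] [[220.2784 173.7281]]
```

No contact force so far, and the notch appears at column 224.5, about 14 mm before the mouth, so the nose is roughly 9–12 mm inside while tilted. Now I'll straighten it.

Call:
send_rows:
  moves:
    - [[0.15, 0, -0.26], [0, -0.027, 0], 0]
    - [[0.31, 0, -0.53], [0, -0.055, 0], 0]
    - [[0.46, 0, -0.71], [0, -0.075, 0], 0]
    - [[0.61, 0, -0.89], [0, -0.095, 0], 0]
    - [[0.76, 0, -1.08], [0, -0.115, 0], 0]
    - [[0.92, 0, -1.25], [0, -0.135, 0], 0]
    - [[1.08, 0, -1.43], [0, -0.155, 0], 0]
    - [[1.24, 0, -1.6], [0, -0.175, 0], 0]
    - [[1.24, 0, -1.6], [0, -0.175, 0], 0]
    - [[1.24, 0, -1.6], [0, -0.175, 0], 0]

```text
time: 14.5
tcp_pos: [0.5924, 0.0267, 0.1834]
orientation: [-0.0, 0.686, 0.727, -0.0]
contact_force: [-1.1, 0.4, -3.4]
finger_gap: 0.434
grip_force: 60.4
```

```bash
cat > st.py <<'E'
from h import *
np.set_printoptions(precision=4,suppress=True)
s=arm.get_state();M=R.from_quat(np.roll(s['orientation'],-1)).as_matrix();print(s['time'],s['tcp_pos'],"F",s['contact_force'],"T",s['ft_torque'],"nose-mouth",s['tcp_pos']+M@[.104,0,.0585]-mouth,s['finger_gap'])
print(M)
E
python3 st.py
```

```text
14.5 [0.5924 0.0267 0.1834] F [-1.1278  0.4303 -3.4265] T [-0.0253 -0.004  -0.0573] nose-mouth [-0.0004  0.0095 -0.0001] 0.43421895987823467
[[-0.0582  0.9983 -0.0004]
 [ 0.9983  0.0582 -0.0002]
 [-0.0002 -0.0004 -1.    ]]
```

Call:
send_rows:
  moves:
    - [[0.2, 0, 0], [0, 0, 0], 0]
    - [[0.4, 0, 0], [0, 0, 0], 0]
    - [[0.6, 0, 0], [0, 0, 0], 0]
    - [[0.8, 0, 0], [0, 0, 0], 0]
    - [[1.0, 0, 0], [0, 0, 0], 0]
    - [[1.2, 0, 0], [0, 0, 0], 0]
    - [[1.4, 0, 0], [0, 0, 0], 0]
    - [[1.6, 0, 0], [0, 0, 0], 0]
    - [[1.8, 0, 0], [0, 0, 0], 0]
    - [[2.0, 0, 0], [0, 0, 0], 0]

```text
time: 15.75
tcp_pos: [0.5913, 0.0467, 0.1835]
orientation: [0.0, 0.686, 0.727, -0.0]
contact_force: [0.7, 0.7, -2.7]
finger_gap: 0.43
grip_force: 60.4
```

```bash
python3 st.py
```

```text
15.75 [0.5913 0.0467 0.1835] F [ 0.6739  0.6673 -2.6623] T [-0.0228 -0.0271  0.0078] nose-mouth [-0.0015  0.0295 -0.0001] 0.4302732831250857
[[-0.0581  0.9983 -0.0002]
 [ 0.9983  0.0581 -0.0003]
 [-0.0003 -0.0002 -1.    ]]
```

Call:
send_rows:
  moves:
    - [[0.2, 0, 0], [0, 0, 0], 0]
    - [[0.4, 0, 0], [0, 0, 0], 0]
    - [[0.6, 0, 0], [0, 0, 0], 0]
    - [[0.8, 0, 0], [0, 0, 0], 0]
    - [[1.0, 0, 0], [0, 0, 0], 0]
    - [[1.2, 0, 0], [0, 0, 0], 0]
    - [[1.4, 0, 0], [0, 0, 0], 0]
    - [[1.55, 0, 0], [0, 0, 0], 0]
    - [[1.7, 0, 0], [0, 0, 0], 0]
    - [[1.7, 0, 0], [0, 0, 0], 0]

```text
time: 17.0
tcp_pos: [0.5903, 0.0637, 0.1834]
orientation: [0.0, 0.686, 0.727, -0.0]
contact_force: [-0.3, -0.1, -3.8]
finger_gap: 0.428
grip_force: 60.4
```

```bash
python3 st.py
```

```text
17.0 [0.5903 0.0637 0.1834] F [-0.3455 -0.0505 -3.7572] T [-0.0497 -0.0197  0.0199] nose-mouth [-0.0025  0.0465 -0.0001] 0.4280254153134635
[[-0.0582  0.9983 -0.0003]
 [ 0.9983  0.0582 -0.0003]
 [-0.0003 -0.0003 -1.    ]]
```

Call:
send_rows:
  moves:
    - [[0.06, 0, 0], [0, 0, 0], 0]
    - [[0.12, 0, 0], [0, 0, 0], 0]
    - [[0.18, 0, 0], [0, 0, 0], 0]
    - [[0.24, 0, 0], [0, 0, 0], 0]
    - [[0.3, 0, 0], [0, 0, 0], 0]
    - [[0.35, 0, 0], [0, 0, 0], 0]
    - [[0.4, 0, 0], [0, 0, 0], 0]
    - [[0.45, 0, 0], [0, 0, 0], 0]
    - [[0.5, 0, 0], [0, 0, 0], 0]
    - [[0.5, 0, 0], [0, 0, 0], 0]

```text
time: 18.25
tcp_pos: [0.5903, 0.0667, 0.1835]
orientation: [0.001, 0.686, 0.728, -0.001]
contact_force: [-0.5, -9.9, -3.5]
finger_gap: 0.428
grip_force: 60.4
```

Call:
send_rows:
  moves:
    - [[0.05, 0, 0], [0, 0, 0], 0]
    - [[0.1, 0, 0], [0, 0, 0], 0]
    - [[0.15, 0, 0], [0, 0, 0], 0]
    - [[0.2, 0, 0], [0, 0, 0], 0]
    - [[0.2, 0, 0], [0, 0, 0], 0]
    - [[0.2, 0, 0], [0, 0, 0], 0]
    - [[0.2, 0, 0], [0, 0, 0], 0]
    - [[0.2, 0, 0], [0, 0, 0], 0]
    - [[0.2, 0, 0], [0, 0, 0], 0]
    - [[0.2, 0, 0], [0, 0, 0], 0]

```text
time: 19.5
tcp_pos: [0.5904, 0.067, 0.1835]
orientation: [0.002, 0.686, 0.728, -0.002]
contact_force: [0.6, -16.0, -2.8]
finger_gap: 0.429
grip_force: 60.4
```

```bash
python3 st.py
python3 - <<'E'
from h import *
t=cams.snapshot("top");d=cams.snapshot("side");cv2.imwrite("pics/top10.png",t);cv2.imwrite("pics/side10.png",d)
np.set_printoptions(linewidth=200)
print(np.round(t.mean(2)[162:184,216:240]).astype(int))
E
```

```text
19.5 [0.5904 0.067  0.1835] F [  0.5878 -15.9657  -2.8296] T [-2.5938 -0.1448  0.236 ] nose-mouth [-0.0026  0.0494 -0.0007] 0.4294739535645204
[[-0.0594  0.9982  0.0002]
 [ 0.9982  0.0594 -0.0066]
 [-0.0066 -0.0002 -1.    ]]
[[106 107 107 107 107 107 107 108 108 106 107 105 107 107 105 108 108 105 107  90  84  99  99  98]
 [105 104 107 104 106 104 105 105 106 106 106 105 104 105 107 104 106 105 103  91  86 100  98  98]
 [102 102  99 101 101 101 101 100 100 101 105 101 104 101 102 102 101 102 103  89  83 100 100  97]
 [ 97  97  95  97  98  98  98  96  96  99  98  97  96  97  98  96  95  97  97  86  86  98  96  99]
 [ 92  93  93  92  91  93  94  93  95  93  90  92  91  92  91  94  93  93  94  85  83  99  98  97]
 [ 89  85  88  85  87  88  85  86  86  84  85  84  84  84  83  84  86  84  83  84  88 100  98  96]
 [100  94  85  78  82  83  81  85  85  85  84  83  83  83  75  77  76  78  78  77  90  99  97  97]
 [172 161 130  97 105 111 112 123 123 126 121 112 113 107  85  67  66  70  68  75  90  99  97  99]
 [171 172 159 120  71  63  73  79  92  95  79  70  65  69  67  70  70  66  68  78  
[... 603 characters left out ...]
9  99]
 [175 176 175 165 144 135 133 135 134 126  99  66  56  55  56  58  46  33  37  78 102 100 100 100]
 [176 175 175 165 142 132 134 132 133 133 132 124  96  73  57  31  35  39  44  79 100  98  98  98]
 [174 172 171 162 139 127 131 129 124 120 120 123 122 122  95  40  48  62  64  85  99 100  98  99]
 [148 144 139 133 124 126 130 125 117 121 122 123 123 123 110  77  69  88  86  92 100  99  98 100]
 [126 124 126 127 128 128 133 123 113 120 120 124 124 124 139 139 105  89  88  93  99  98 100  99]
 [116 118 127 131 132 133 127 121 123 119 118 122 123 123 147 173 157 109  90  97  98  97  98 100]
 [130 137 135 134 134 136 130 121 123 121 123 123 124 123 132 124  86  83  95 101  99 100  99  99]]
```

Run:
```python
from h import *
from scipy.ndimage import map_coordinates as mc
np.set_printoptions(linewidth=200)
d=cv2.imread("pics/side10.png").mean(2);t=cv2.imread("pics/top10.png").mean(2)
s=arm.get_state();c=s['tcp_pos']+[0,0,-.0585]
ax=np.arange(.01,.07,.002)
for lat in(-.002,0,.002,.012,-.012):
    zz=.017 if abs(lat)<.01 else .0125
    P=np.array([c+b*a+np.array([.998,.058,0])*lat+up*zz for a in ax]);p=proj("side",P)
    print(lat,np.round(mc(d,[p[:,1],p[:,0]],order=1)).astype(int))
print(np.round(ax*1000).astype(int)); print(p[0],p[-1])
# earlier free picture for the same line (held, before insertion)
d8=cv2.imread("pics/side8.png").mean(2)
```

```text
-0.002 [ 71  76  77  76  76  78  73  72  73  72  68  71  69  55  45  31  19  22  22  22  26  27  27  26  27  48  74  97 115 117]
0 [ 63  63  64  66  66  66  65  62  61  63  61  59  60  52  42  30  23  22  22  25  28  26  27  26  27  50  77  95 111 115]
0.002 [ 69  70  69  69  76  76  72  72  72  69  73  73  67  62  48  28  27  25  27  28  24  21  25  27  35  47  68  87 104 112]
0.012 [114 109 110 108 109 111 123 127 128 126 121 100  70  47  33  24  19  24  29  26  24  26  31  48  71  93 115 118 116 116]
-0.012 [129 129 130 131 131 129 129 129 127 128 129 129 129 131 135 129 113  93  73  62  51  55  63  79 100 131 153 158 159 157]
[10 12 14 16 18 20 22 24 26 28 30 32 34 36 38 40 42 44 46 48 50 52 54 56 58 60 62 64 66 68]
[227.51773664 234.00617581] [218.25534317 248.7828259 ]
```

Call:
send_rows:
  moves:
    - [[-0.2, 0, 0], [0, 0, 0], 0]
    - [[-0.2, 0, 0], [0, 0, 0], 0.7]
    - [[-0.2, 0, 0], [0, 0, 0], 1]
    - [[-0.2, 0, 0], [0, 0, 0], 1]
    - [[-0.2, 0, -3], [0, 0, 0], 1]
    - [[-0.2, 0, -8], [0, 0, 0], 1]
    - [[-4, -2, -12], [0, 0, 0], 1]
    - [[-9, -4, -14], [0, 0, 0], 1]
    - [[-14, -6, -14], [0, 0, 0], 1]
    - [[-18, -8, -14], [0, 0, 0], 1]

```text
time: 20.85
tcp_pos: [0.5202, -0.1152, 0.3243]
orientation: [0.001, 0.686, 0.727, 0.0]
contact_force: [0.7, -0.3, -0.2]
finger_gap: 0.997
grip_force: 0.0
```

```bash
python3 st.py
python3 - <<'E'
from h import *
from scipy.ndimage import map_coordinates as mc
np.set_printoptions(linewidth=220,precision=2,suppress=True)
t=cams.snapshot("top");d=cams.snapshot("side");cv2.imwrite("pics/top11.png",t);cv2.imwrite("pics/side11.png",d)
print(proj("top",[mouth-b*k+[0,0,.017] for k in(0,.012,.055,.098,.11)]))
print(np.round(t.mean(2)[162:184,214:262:1]).astype(int))
ax=np.arange(-.03,.08,.002)
for lat in(-.002,0,.002):
    P=np.array([mouth-b*.055+b*a+np.array([.998,.058,0])*lat+up*.017 for a in np.arange(-.06,.06,.003)]);p=proj("side",P)
    print(np.round(mc(d.mean(2),[p[:,1],p[:,0]],order=1)).astype(int))
print((np.arange(-.06,.06,.003)*1000).astype(int))
E
```

```text
20.85 [ 0.5202 -0.1152  0.3243] F [ 0.681  -0.3307 -0.2048] T [-0.003  -0.0299 -0.0525] nose-mouth [-0.0726 -0.1324  0.1407] 0.9974236424558768
[[-0.0581  0.9983  0.0014]
 [ 0.9983  0.0581 -0.0009]
 [-0.001   0.0014 -1.    ]]
[[219.66 173.01]
 [223.17 172.82]
 [235.75 172.14]
 [248.34 171.46]
 [251.85 171.27]]
[[122 121 121 ... 137 138 139]
 [128 130 132 ... 139 139 138]
 [172 184 195 ... 137 138 138]
 ...
 [157 158 158 ... 101 105 110]
 [153 151 156 ... 101 107 108]
 [180 183 209 ... 108 109 109]]
[105  83  92 106 110 103 103 112  95  82  77  76  84 101 125 137 140 138 137 142 144 143 141 147 148 150 138 140 138 144 145 144 128  95  41  30  33  28  21  26]
[109  86  89 100  98  89  99 110  90  70  60  64  71  91 102 111 106 110 109 113 111 109 111 111 114 111 111 104 106 105 111 102  99  64  39  35  37  29  21  23]
[112  92  88 103  96 101 107 112  93  72  61  66  80  98 109 104 111 105 111 105 108 106 107 103 105 108 104 101  99 105  99 100  89  66  41  37  39  28  19  23]
[-60 -56 -53 -50 -47 -44 -41 -38 -35 -32 -29 -26 -23 -20 -17 -14 -11  -8  -5  -2   0   3   6   9  12  15  18  21  24  27  30  33  36  39  42  45  48  51  54  57]
```

Run:
```python
import sys
from h import *
from scipy.ndimage import map_coordinates as mc
np.set_printoptions(linewidth=260,threshold=sys.maxsize)
t=cv2.imread("pics/top11.png").mean(2);d=cv2.imread("pics/side11.png").mean(2)
print(np.round(t[163:183,214:260]).astype(int))
A=np.arange(-.066,.042,.004);Y=np.array([.998,.058,0])
for lat in np.arange(-.02,.0201,.004):
    z=.017 if abs(lat)<.0098 else .017-1.73*(abs(lat)-.0098)
    p=proj("side",[mouth-b*.055+b*a+Y*lat+up*z for a in A]);print("%5.0f"%(lat*1000),np.round(mc(d,[p[:,1],p[:,0]],order=1)).astype(int))
print((A*1000).astype(int))
```

```text
[[128 130 132 135 131 124 125 124 121 122 120 121 121 123 123 121 121 115 104  96  85  94 107 105  95 107 116  95  85 106 114 105 116 112 104 103  95  91 110 128 136 138 138 139 139 139]
 [172 184 195 195 183 151 123 124 123 123 121 121 121 124 123 120 123 120 113 112 110 114 124 117 105 112 122 121 119 121 122 121 121 119 116 113  98  93  90  90 115 136 139 138 139 137]
 [235 234 235 234 225 187 126 123 123 121 122 122 123 122 120 123 122 123 120 121 119 121 124 123 121 118 117 118 120 120 120 119 121 121 120 113 102  95  96  99 100 121 139 140 137 139]
 [235 234 234 233 225 188 126 123 122 121 122 122 121 123 122 122 124 123 123 123 124 126 127 127 123 122 126 127 128 126 125 125 126 127 127 127 126 121 130 139 139 139 139 138 138 138]
 [233 233 233 234 226 191 124 125 128 127 124 124 126 130 132 130 134 137 136 136 139 144 144 144 146 149 149 147 144 136 132 133 134 133 133 134 134 136 137 138 139 138 137 140 138 140]
 [231 233 234 233 234 206 139 149 148 149 148 151 152 153 153 154 158 158 160 158 164 173 176 176 184 193 192 191 178 155 151 152 151 153 159 160 159 162 149 136 138
[... 3374 characters left out ...]
0 103  90 112 115 121 116  91  82  91 122 138 142 143 135 139 137 131 135 132 130 129 128 126 124  99  47]
    8 [124 126  98  91 112 121 121 117 117 112 133 186 194 205 198 196 212 197 195 208 199 200 203 200 202 193 133  45]
   12 [120  94  83  97 104 104 104 100 102 128 157 173 171 169 173 174 174 172 181 190 187 191 193 188 186 131  59  35]
   16 [ 79  86  99 100 100  98  97 109 139 159 161 162 158 167 169 162 171 180 182 188 186 184 192 166  96  41  34  31]
   20 [ 93  96  96  95  91  95 120 143 153 154 150 155 157 155 156 164 176 176 179 180 178 178 138  66  36  32  28  24]
[-66 -62 -57 -53 -49 -45 -41 -37 -33 -29 -25 -21 -17 -13  -9  -5  -1   2   6  10  14  18  22  26  30  34  38  42]
```

Numeric check of the top view: the head edge is at column 219.3, the hex starts right at the seam (column 220), the slot starts at column 222.7 (223.2 predicted for home), and the hex end is at about 252 (251.9 predicted). The arm is home with the slot up. Next is the handle.

Run:
```python
from h import *
np.set_printoptions(precision=4,suppress=True)
print(arm.get_state()['joint_positions'])
t=cv2.imread("pics/top11.png");m=t.max(2)<70
m2=np.zeros_like(m);m2[155:190,203:217]=m[155:190,203:217]
n,l,st,c=cv2.connectedComponentsWithStats(m2.astype(np.uint8));k=1+np.argmax(st[1:,4]);print(st[k],c[k])
ys,xs=np.where(l==k);P=plane("top",np.c_[xs,ys],.188)[:,:2];mu=P.mean(0);v=np.linalg.svd(P-mu)[2][0];v*=np.sign(v[0]);print("handle",mu,v,np.ptp(P@v))
ang=np.arctan2(v[1],v[0]);perp=np.arctan2(-b[0],b[1]);print("ang",ang,"across",perp,"clamp",perp-ang)
Hc=np.array([.5853,.1472])
Y=np.r_[-v[1],v[0],0];Z=-up;X=np.cross(Y,Z);M=np.c_[X,Y,Z]
for z in(.27,.232): print(rel(np.r_[Hc,z],M))
```

```text
[-0.35    0.2428  1.6291 -0.002   1.2696 -0.404 ]
[209 162   4  19  56] [210.3929 170.6071]
handle [0.588  0.1461] [0.9969 0.0789] 0.06057389942382618
ang 0.07900829381444287 across 0.05805093561442237 clamp -0.020957358200020496
(array([26.0092,  8.0444,  5.3312]), array([-0.0019,  0.0009, -1.5952]))
(array([26.0159,  8.0469,  9.1312]), array([-0.0019,  0.0009, -1.5952]))
```

Call:
send_rows:
  moves:
    - [[3, 0.9, 0], [0, 0, -0.16], 1]
    - [[6, 1.8, 0], [0, 0, -0.32], 1]
    - [[9, 2.7, 0], [0, 0, -0.48], 1]
    - [[12, 3.6, 0], [0, 0, -0.64], 1]
    - [[15, 4.5, 0.5], [0, 0, -0.8], 1]
    - [[18, 5.5, 1], [0, 0, -0.96], 1]
    - [[21, 6.5, 2], [0, 0, -1.12], 1]
    - [[24, 7.4, 3], [0, 0, -1.28], 1]
    - [[26, 8.05, 4.2], [0, 0, -1.44], 1]
    - [[26, 8.05, 5.3], [0, 0, -1.59], 1]

```text
time: 22.2
tcp_pos: [0.5859, 0.1534, 0.2699]
orientation: [-0.0, -0.042, 0.999, 0.0]
contact_force: [-0.5, -0.5, -0.3]
finger_gap: 1.002
grip_force: 0.0
```

Run:
```python
from h import *
np.set_printoptions(precision=4,suppress=True)
print(arm.get_state()['joint_positions'],arm.get_state()['tcp_pos'])
v=[.9969,.0789];Y=np.r_[-v[1],v[0],0];Z=-up;M=np.c_[np.cross(Y,Z),Y,Z];print(rel(np.array([.5855,.147,.232]),M))
```

```text
[ 0.1416  0.398   1.5384  0.0009  1.2051 -1.5145] [0.5859 0.1534 0.2699]
(array([ 0.0938, -0.6334,  3.7891]), array([ 0.0008, -0.0001,  0.006 ]))
```

Call:
send_rows:
  moves:
    - [[0, 0, 0.2], [0, 0, 0], 1]
    - [[0, 0, 0.5], [0, 0, 0], 1]
    - [[0, 0, 0.5], [0, 0, 0], 1]
    - [[0, 0, 0.5], [0, 0, 0], 1]
    - [[0, 0, 0.5], [0, 0, 0], 1]
    - [[0, 0, 0.5], [0, 0, 0], 1]
    - [[0, 0, 0.5], [0, 0, 0], 1]
    - [[0, 0, 0.5], [0, 0, 0], 1]
    - [[0, 0, 0.5], [0, 0, 0], 1]
    - [[0, 0, 0.5], [0, 0, 0], 1]

```text
time: 23.45
tcp_pos: [0.5858, 0.1505, 0.2654]
orientation: [-0.0, -0.039, 0.999, -0.0]
contact_force: [-0.7, -0.7, 0.2]
finger_gap: 1.004
grip_force: 0.0
```

Run:
```python
from h import *
np.set_printoptions(precision=4,suppress=True)
print(arm.get_state()['tcp_pos'],arm.get_state()['joint_velocities'])
v=[.9969,.0789];Y=np.r_[-v[1],v[0],0];Z=-up;M=np.c_[np.cross(Y,Z),Y,Z];print(rel(np.array([.5857,.147,.232]),M))
```

```text
[0.5858 0.1505 0.2654] [-0.0005 -0.0004 -0.001   0.0007 -0.0003 -0.0004]
(array([ 0.0338, -0.3453,  3.3367]), array([-0.0003, -0.0004, -0.0016]))
```

Call:
send_rows:
  moves:
    - [[0.03, -0.35, 0.3], [0, 0, 0], 1]
    - [[0.03, -0.35, 1], [0, 0, 0], 1]
    - [[0.03, -0.35, 2], [0, 0, 0], 1]
    - [[0.03, -0.35, 3], [0, 0, 0], 1]
    - [[0.03, -0.35, 3.3], [0, 0, 0], 1]
    - [[0.03, -0.35, 3.3], [0, 0, 0], 0]
    - [[0.03, -0.35, 3.3], [0, 0, 0], 0]
    - [[0.03, -0.35, 3.3], [0, 0, 0], 0]
    - [[0.03, -0.35, 3.3], [0, 0, 0], 0]
    - [[0.03, -0.35, 3.3], [0, 0, 0], 0]

```text
time: 24.7
tcp_pos: [0.586, 0.1464, 0.2329]
orientation: [0.0, -0.039, 0.999, -0.001]
contact_force: [-0.8, -4.2, 3.6]
finger_gap: 0.143
grip_force: 59.3
```

```bash
python3 st.py
```

```text
24.7 [0.586  0.1464 0.2329] F [-0.8057 -4.2205  3.5834] T [-0.4764  0.1671 -0.0004] nose-mouth [-0.1045  0.0173  0.0494] 0.14317988390495662
[[-0.997  -0.0772  0.0003]
 [-0.0772  0.997  -0.0012]
 [-0.0003 -0.0012 -1.    ]]
```

Call:
send_rows:
  moves:
    - [[0, -0.1, 0], [0, 0, 0.12], 0]
    - [[0, -0.1, 0], [0, 0, 0.27], 0]
    - [[0, -0.1, 0], [0, 0, 0.42], 0]
    - [[0, -0.1, 0], [0, 0, 0.57], 0]
    - [[0, -0.1, 0], [0, 0, 0.72], 0]
    - [[0, -0.1, 0], [0, 0, 0.87], 0]
    - [[0, -0.1, 0], [0, 0, 1.02], 0]
    - [[0, -0.1, 0], [0, 0, 1.17], 0]
    - [[0, -0.1, 0], [0, 0, 1.32], 0]
    - [[0, -0.1, 0], [0, 0, 1.45], 0]

```text
time: 25.95
tcp_pos: [0.5861, 0.1463, 0.2329]
orientation: [0.0, 0.635, 0.772, 0.0]
contact_force: [-0.3, 1.5, 3.0]
finger_gap: 0.138
grip_force: 59.1
```

```bash
python3 st.py
```

```text
25.95 [0.5861 0.1463 0.2329] F [-0.3426  1.4564  3.0135] T [0.0561 0.0327 0.0689] nose-mouth [-0.0207  0.1274  0.0494] 0.1382168907527309
[[-0.1925  0.9813  0.0006]
 [ 0.9813  0.1925  0.0005]
 [ 0.0004  0.0007 -1.    ]]
```

Call:
send_rows:
  moves:
    - [[0, 0, 0], [0, 0, 0.04], 0]
    - [[0, 0, 0], [0, 0, 0.08], 0]
    - [[0, 0, 0], [0, 0, 0.12], 0]
    - [[0, 0, 0], [0, 0, 0.15], 0]
    - [[0, 0, 0], [0, 0, 0.17], 0]
    - [[0, 0, 0], [0, 0, 0.19], 0]
    - [[0, 0, 0], [0, 0, 0.2], 0]
    - [[0, 0, 0], [0, 0, 0.2], 0]
    - [[0, 0, 0], [0, 0, 0.2], 0]
    - [[0, 0, 0], [0, 0, 0.2], 0]

```text
time: 27.2
tcp_pos: [0.5861, 0.1461, 0.2329]
orientation: [0.0, 0.707, 0.707, -0.0]
contact_force: [-0.9, 0.4, 5.3]
finger_gap: 0.142
grip_force: 78.6
```

```bash
python3 st.py
```

```text
27.2 [0.5861 0.1461 0.2329] F [-0.9062  0.3942  5.2735] T [0.0502 0.1702 1.671 ] nose-mouth [-0.0008  0.1291  0.0493] 0.1420295003885604
[[-0.0006  1.      0.0006]
 [ 1.      0.0006 -0.0007]
 [-0.0007  0.0006 -1.    ]]
```

The handle is firmly at its stop: the wrist moment is 1.7 N m against 0.06 of friction, after about 1.6 rad of turn. I'll release and lift clear.

Call:
send_rows:
  moves:
    - [[0, 0, 0], [0, 0, -0.02], 0]
    - [[0, 0, 0], [0, 0, -0.02], 0.6]
    - [[0, 0, 0], [0, 0, -0.02], 1]
    - [[0, 0, 0], [0, 0, -0.02], 1]
    - [[0, 0, -1], [0, 0, -0.02], 1]
    - [[0, 0, -4], [0, 0, -0.02], 1]
    - [[0, 0, -8], [0, 0, -0.02], 1]
    - [[-6, -2, -12], [0, 0, 0], 1]
    - [[-12, -6, -12], [0, 0, 0], 1]
    - [[-18, -11, -12], [0, 0, 0], 1]

```text
time: 28.45
tcp_pos: [0.4973, -0.0076, 0.3536]
orientation: [0.001, 0.708, 0.707, 0.001]
contact_force: [0.3, -0.6, -0.5]
finger_gap: 0.997
grip_force: 0.0
```

Call:
send_rows:
  moves:
    - [[-5, -2, 0], [0, 0, 0], 1]
    - [[-10, -4, 0], [0, 0, 0], 1]
    - [[-15, -6, 0], [0, 0, 0], 1]
    - [[-18, -6, 0], [0, 0, 0], 1]
    - [[-18, -6, 0], [0, 0, 0], 1]
    - [[-18, -6, 0], [0, 0, 0], 1]
    - [[-18, -6, 0], [0, 0, 0], 1]
    - [[-18, -6, 0], [0, 0, 0], 1]
    - [[-18, -6, 0], [0, 0, 0], 1]
    - [[-18, -6, 0], [0, 0, 0], 1]

```text
time: 29.7
tcp_pos: [0.4372, -0.1856, 0.352]
orientation: [-0.0, 0.708, 0.707, -0.0]
contact_force: [0.1, -0.1, -0.0]
finger_gap: 1.001
grip_force: 0.0
```

```bash
python3 st.py
python3 - <<'E'
import sys
from h import *
np.set_printoptions(linewidth=260,threshold=sys.maxsize,precision=4,suppress=True)
t=cams.snapshot("top");d=cams.snapshot("side");cv2.imwrite("pics/top12.png",t);cv2.imwrite("pics/side12.png",d)
print(np.round(t.mean(2)[160:184,197:256:1]).astype(int))
for c,im,r in(("top",t,(155,190,198,223)),("side",d,(225,262,190,232))):
    m=np.zeros(im.shape[:2],np.uint8);m[r[0]:r[1],r[2]:r[3]]=im[r[0]:r[1],r[2]:r[3]].max(2)<70
    n,l,st,_=cv2.connectedComponentsWithStats(m);k=1+np.argmax(st[1:,4]);ys,xs=np.where(l==k)
    P=plane(c,np.c_[xs,ys],.185)[:,:2];v=np.linalg.svd(P-P.mean(0))[2][0];v*=np.sign(v[1]);print(c,st[k],P.mean(0),v,np.ptp(P@v))
E
```

```text
29.7 [ 0.4372 -0.1856  0.352 ] F [ 0.117 -0.135 -0.021] T [-0.0233  0.014   0.0691] nose-mouth [-0.1495 -0.2027  0.1684] 1.0007167847996923
[[ 0.0014  1.     -0.0004]
 [ 1.     -0.0014 -0.0002]
 [-0.0003 -0.0004 -1.    ]]
[[140 138 138 138 156 177 160 121 120 119 121 125 126 125 124 123 122 124 123 122 121 121 121 123 151 177 182 181 181 180 178 179 180 180 179 179 181 173 171 182 167 164 165 149 165 157 156 177 154 148 174 164 133 121 135 138 138 140 138]
 [138 139 137 137 156 182 162 110 101 115 122 123 122 125 123 123 124 123 123 121 121 123 121 122 121 154 179 182 182 181 180 177 175 176 158 156 177 168 164 174 153 151 150 104 129 137 151 173 154 112 111 106  91  93 117 137 138 138 137]
 [140 138 139 131 152 181 162 105  93 116 122 121 120 123 124 122 122 121 121 120 122 124 123 121 122 152 177 176 158 125 125 123 122 122 115 112 106  93 103 102 104  94  96 102 100  91 105 103  83  95 111 103  93  95 116 135 139 138 138]
 [139 137 138 129 150 181 162 122 122 119 121 123 120 122 123 125 127 128 131 135 132 128 124 124 124 124 119 120 123 122 121 120 121 120 115 106  97  86  96 107
[... 4319 characters left out ...]
219 219 219 218 218 219 218 198 172 165 121  91  91  91  91]
 [139 139 139 138 132 144 162 158 158 158 157 160 162 161 167 161 145 153 152 154 165 180 193 193 200 187 169 182 177 178 180 183 183 190 208 217 218 218 219 219 220 218 218 218 219 219 219 219 219 219 218 199 177 167 125  91  92  91  90]
 [139 137 138 137 131 151 178 177 175 173 167 177 192 194 195 200 193 179 184 209 223 221 218 210 212 199 173 181 180 180 183 181 179 184 204 217 218 218 218 219 218 219 219 219 220 219 219 219 219 218 212 193 180 167 126  90  90  91  89]]
top [202 169  18   4  53] [0.5884 0.1469] [-0.0914  0.9958] 0.05718290127016211
side [204 230  14  20 122] [0.5828 0.151 ] [-0.1311  0.9914] 0.06992831564308401
```

Final check of the top view: the handle lies along the bore and has turned 1.56 ± 0.03 rad. The arm is unmoved, with the seam at column 220 and the slot start at 222.7, and the robot is clear. Handing in.

```bash
python3 -c "
from station import finish_job
print(finish_job())"
```

```text
the job is handed in; nothing more can be done
None
```

I handed the job in at about 30 s: the camera arm was rolled slot-up in two rolls, tipped into the bore at about 10 degrees, straightened and slid home, and the T-handle was turned to its stop. Home and the quarter turn were confirmed from pixel measurements and wrist forces, because the ten picture views were used up before the arm was seated.

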